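Change the vial rack in the sampler

ROBOT

A 6-joint arm with a two-finger parallel gripper is mounted at the origin on the work surface. World frame = base frame: x ahead of the robot, y to its left, z up, the work surface at z = 0. Lengths are in m, angles in rad, forces in N, time in s.
With the tool pointing down it reaches from about 0.425 to 0.925 m from the base axis. Payload 12.5 kg.
Tool frame: the origin (TCP) lies at the very end of the fingers, on their centre line; the grasp point (between the pads) lies arm.grip_depth behind it (arm.grip_depth is the distance from the TCP to the grasp point, in m); z points along the fingers, x is the direction in which the jaws open and shut, and the axes are right-handed (so a half turn about z gives the same grasp; the last joint's range is limited). The gripper opens to 85 mm and grips with 20 to 120 N. Pads are 22 mm wide; open, the fingers measure 114 mm over their backs; the gripper's body (76 mm by 85 mm) begins 54 mm behind the grasp point. The pads swing forward as they close: fully open they stand 13 mm farther back than shut.
Start: joints at [1.011, 0.491, 1.559, -0, 1.092, -0.106], TCP at [0.274, 0.562, 0.202] pointing down, gripper open.
Joint ranges: [-3.1, 3.1], [-0.84, 2.19], [0.05, 2.79], [-1.13, 4.28], [0.06, 2.93], [-2.69, 2.69]. Speed limits (rad/s): [2.22, 2.22, 2.79, 3.14, 3.14, 3.14].

INTERFACE

Orientations are given as a unit quaternion [x, y, z, w].
In Python, from station import readout, cams, job, arm gives the robot as it stands.
- The arm moves only by the tool arm_command, never from a script. Its argument "targets" is a list of rows, each a list of 3 entries, a list of its own where there are three numbers: the shift along the tool's x, y, z in cm, then the turn about the tool's z in rad, then the closure, from 0 (fully open) to 1 (shut). In form: [[[x, y, z], spin, jaw], ...]. A call has 1 to 8 rows; each row is the pose to reach, as a shift and turn from the pose measured when the call began, along the tool's axes at that moment; what a row does not reach only later rows make up. A row lasts 1/8 s, in which the tool goes at most 62.5 mm and 10.7 degrees, less where a joint would pass 70% of its speed; a pose out of reach is approached as far as the arm can. A call with a gripper value outside its range is refused whole. The fingers move at their own pace and stop on an object; the grip force is fixed at half the most. Time passes only in rows, so rows that repeat a pose let the fingers close. It gives the time, the measured TCP pose, the force and the opening at its end, in the units of the state.
- readout.sense(): the state, without advancing time (a new reading comes with each control period).
- cams.get_image(name): name is "scene" or "top"; returns (picture, depth): 400x640x3 uint8, red, green, blue; 400x640 float32, m along the optical axis (not along the pixel's ray), 0 where there is no reading.
- cams.get_calibration(name): a dict with "camera_matrix" (3x3 intrinsics, pixels), "eye" and "attitude" of the camera in the world. Camera axes: x right, y down, z forward; pixel columns grow to the right and rows downward; lengths in m; the calibration is good to about 2 mm. A picture is of the moment at which its call begins. get_calibration takes no time and is no camera call.
- job.job_done(): hands the job in, once; it reports no verdict.
The state is a dict: "clock": time; "qpos": joint angles; "qvel": joint speeds; "joint_torque": joint torques, N m; "tcp_pos": TCP position; "orientation": TCP orientation; "ft_force": force on the tool from outside, world axes, zero at the start; "torque": the same for the moment, N m; "opening": opening from 0.0 (shut) to 1.0 (fully open).
Only numpy, scipy, OpenCV 4.12 (cv2) and the standard library are available. Lean on these libraries where they do the work, as an engineer would, in place of code of your own. Each camera call takes 0.05 s, during which the arm holds its last target.

TASK

The rack with the red-capped vials is finished: lift it out of the sampler and stand it flat in the white return tray. Then load the rack with the blue-capped vials into the lane that came free: slide it back over the front lip so that its end presses the red-rollered switch lever in, and let it down flat behind the lip, so that the lever stays pressed. Keep the racks upright and set them down rather than drop them, and leave the yellow-capped rack, the two flasks and the amber bottle undisturbed.

Things in the scene. Friction and masses are not known exactly. Their poses are not given: they have to be found in the camera images.
- sampler: White two-lane vial sampler, fixed, 230 wide (own y), from own x = -105 (front) to +195 (rear). Origin: at bench height under the middle of the lanes; +x to the rear housing, +y to the left lane. Lane floors 30 above the bench, lane middles at y = +49 and -49. Rear housing 90 above the bench from x = 123; on it at x = 170 a needle mast (y = -96) with an arm to y = -46, up to 194 above the bench.
- lane_left (a point): Middle of the left lane's floor; axes as the sampler's. The lane is a shallow pocket 167 long between a steel front lip (8 high above the floor, 6 thick) at x = -83.5 and rear stops (44 high) at x = +83.5, and 61 wide between side guides 10 high, 4 thick. A rack standing home has its origin within about 3.5 along x and 2.5 along y of this point.
- lane_right (a point): The same for the right lane. To load a lane: a rack let straight down into the pocket would land on the sprung-out roller, so come down at least 27 farther forward (towards own -x) with the underside just above the lip and below the roller's top, push back, then let down behind the lip.
- lever_left (a joint): Hinged switch lever at the left lane's rear; swings level about an upright pin 10 behind the stops' face, 19 to own -y of the lane's middle: 40 mm steel arm, red roller of radius 5, 13 to 31 above the lane floor. 0 rad: sprung out, roller 25 in front of the stops. A rack end presses it to 0.54 (rack against the lip) to 0.72 (against the stops); switch closes at 0.50. About 1 N.
- lever_right (a joint): The same for the right lane. Reads as the left one: 0 rad free, 0.54 to 0.72 with a rack home.
- done_rack: Light-grey rack with 12 capped vials fixed in it: RED caps, the finished rack. Block 160 (own x) x 56 (own y), flat side walls 42 high, caps to 54; origin: centre of the underside, z up. Both ends alike: either may face the lever. About 0.36 kg, centre of mass in the middle. Grip across the 56 mm. Starts home in either lane.
- running_rack: Light-grey rack with 12 capped vials fixed in it: YELLOW caps, still being measured. Block 160 (own x) x 56 (own y), flat side walls 42 high, caps to 54; origin: centre of the underside, z up. Both ends alike: either may face the lever. About 0.36 kg, centre of mass in the middle. Grip across the 56 mm. Starts home in the other lane (42 mm between the racks) and stays.
- new_rack: Light-grey rack with 12 capped vials fixed in it: BLUE caps, the next to load. Block 160 (own x) x 56 (own y), flat side walls 42 high, caps to 54; origin: centre of the underside, z up. Both ends alike: either may face the lever. About 0.36 kg, centre of mass in the middle. Grip across the 56 mm. Starts on the bench beside the sampler; the yellow flask stands close to one long side.
- return_tray: White shallow tray with pale blue floor, fixed to the bench on the side of the sampler where the blue rack is not: 212 long (own x) x 112 wide (own y), walls 6 thick and 14 high, inner floor 200 x 100, 6 above the bench. Origin: centre of the underside.
- flask_yellow: Stoppered volumetric flask with yellow contents, 190 high: pear-shaped bulb of 32 radius between 12 and 48 high, narrowing to a neck of 11 radius above 64. Origin: centre of the base. Loose, 0.22 kg; leave it standing.
- flask_dark: Stoppered volumetric flask with dark red contents, otherwise the same as the yellow one. Stands between the work places; leave it standing.
- reagent_bottle: Amber round bottle with a red cap, radius 34, 150 high. Origin: centre of the base. Stands between the work places; leave it standing.
Not all that is in view belongs to the job. There is more than one size of the return_tray; the job needs the larger.

How it is judged:
By the outcome, as a careful person would: the job done as asked, in the order asked, and still so for the second after the job is handed in, with the robot touching nothing.
It also fails if it takes over 61 s, if anything falls off the work surface, if the arm or the gripper's body presses on something with over 40 N, if the wrist force passes 120 N, or if a joint passes its speed limit or range.

## Working session

There is one attempt and no reset: what is moved stays moved. The work goes in short steps, Python scripts to look and compute and a tool call to move; the robot and the scene stay as the last step left them, time stands still between calls to the robot, and variables do not carry over. Pictures are saved under pics/ and viewed, and the job is handed in when it is done.

Besides the shell and the picture viewer there is one more tool, called by a JSON object that holds its "name" and its "arguments". arm_command: Moves the arm, as the interface text tells. Its arguments: {"type":"object","properties":{"targets":{"type":"array"}},"required":["targets"]}

```bash
ls -la; mkdir -p pics; python3 - <<'E'
from station import readout, cams, job, arm
import cv2,numpy as np
s=readout.sense()
for k,v in s.items(): print(k,np.round(v,4))
print(arm.grip_depth)
for n in ("scene","top"):
    c=cams.get_calibration(n); print(n,c)
    im,d=cams.get_image(n)
    cv2.imwrite(f"pics/{n}0.png",im[:,:,::-1]); np.savez(f"pics/{n}0.npz",im=im,d=d)
E
```

```text
total 12
drwxr-xr-x  3 agent agent 4096 Dec  7 06:41 .
drwxr-xr-x 23 root  root  4096 Dec  7 06:41 ..
drwxr-xr-x  2 agent agent 4096 Dec  7 06:41 pics
clock 0.0
qpos [ 1.0114  0.4916  1.5595 -0.      1.0917 -0.1056]
qvel [-0.0001 -0.0016 -0.0003 -0.0008 -0.0001  0.0006]
joint_torque [-2.00000e-04 -6.18443e+01 -2.61583e+01 -1.00000e-04  4.20000e-03
  0.00000e+00]
tcp_pos [0.2738 0.5615 0.2017]
orientation [ 8.480e-01  5.299e-01 -5.000e-04  3.000e-04]
ft_force [ 0.604  -0.341   0.1705]
torque [0.0149 0.0371 0.0043]
opening 1.0019
0.0187
scene {'camera_matrix': array([[421.38586864,   0.        , 317.91384476],
       [  0.        , 421.38586864, 199.90568398],
       [  0.        ,   0.        ,   1.        ]]), 'eye': array([1.23746252, 0.23530526, 1.22939538]), 'attitude': array([ 0.58403558,  0.75763682, -0.23294756, -0.17499805])}
top {'camera_matrix': array([[405.52792475,   0.        , 322.30753233],
       [  0.        , 405.52792475, 196.996994  ],
       [  0.        ,   0.        ,   1.        ]]), 'eye': array([0.36469166, 0.03766498, 1.05242547]), 'attitude': array([ 0.71375339, -0.69874051,  0.02954433, -0.03801229])}
```

View pics/scene0.png

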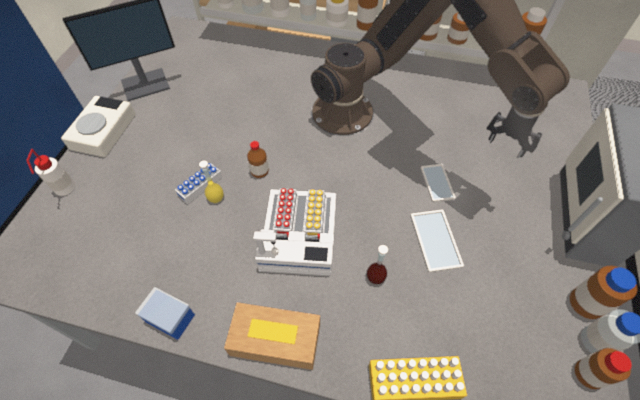

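View pics/top0.png

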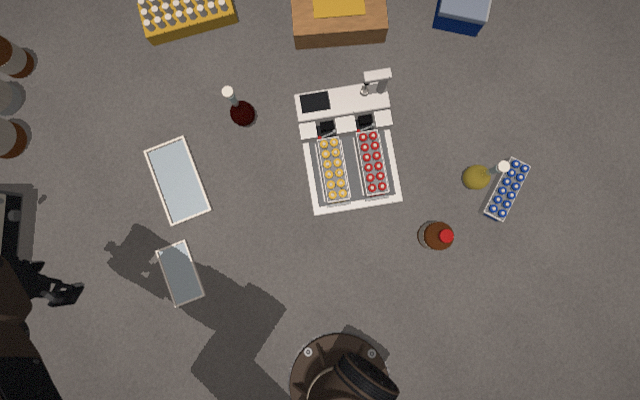

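The scene view shows the red rack at (285,210), the yellow rack at (315,212), the blue rack at (198,182), the larger tray at (437,240) and the smaller one at (437,182). The top view has red at (373,162), yellow at (334,170), blue at (508,190) with the yellow flask at (480,177), the bottle at (438,237), the dark flask at (240,110), the larger tray at (177,180) and the smaller at (180,272).

**Look-alikes**
- For the done rack: red caps (373,162) against yellow (334,170). The bottle's red cap at (446,236) is not a rack.
- For the new rack: blue caps (508,190) against the blue box (463,15) and the yellow box with white caps (187,15).
- For the tray: the larger (177,180) against the smaller (180,272).

Next I'll measure all of these.

```bash
cat > h.py <<'E'
import numpy as np,cv2
from scipy.spatial.transform import Rotation as R
from station import cams, readout
def cloud(n,im,d):
    c=cams.get_calibration(n);K=c['camera_matrix'];v,u=np.mgrid[0:400,0:640]
    p=np.stack([(u-K[0,2])/K[0,0]*d,(v-K[1,2])/K[1,1]*d,d],-1)
    return p@R.from_quat(c['attitude']).as_matrix().T+c['eye']
def proj(n,P):
    c=cams.get_calibration(n);K=c['camera_matrix']
    q=(np.atleast_2d(P)-c['eye'])@R.from_quat(c['attitude']).as_matrix()
    return np.stack([q[:,0]/q[:,2]*K[0,0]+K[0,2],q[:,1]/q[:,2]*K[1,1]+K[1,2]],-1)
def load(n,t):
    z=np.load(f"pics/{n}{t}.npz");return z['im'],z['d']
def grab(n,t):
    im,d=cams.get_image(n);cv2.imwrite(f"pics/{n}{t}.png",im[:,:,::-1]);np.savez(f"pics/{n}{t}.npz",im=im,d=d);return im,d
def rect(xy):
    (c,s,a)=cv2.minAreaRect((xy*1000).astype(np.float32));
    if s[0]<s[1]: s=(s[1],s[0]);a+=90
    a=(a+90)%180-90
    return np.round(c,1),np.round(s,1),round(a,2)
E
python3 - <<'E'
from h import *
for n in("top","scene"):
    im,d=load(n,0);P=cloud(n,im,d);hsv=cv2.cvtColor(im,cv2.COLOR_RGB2HSV)
    H,S,V=[hsv[...,i].astype(int) for i in range(3)]
    print(n,'bench z',np.round(np.percentile(P[...,2][(d>0)&(S<40)],[5,30,50,70]),4))
    boxes={'red':((373,162),(285,212)),'yel':((334,170),(315,212)),'blue':((508,190),(198,182)),'tray':((177,180),(437,240)),'small':((180,272),(437,182)),'fy':((480,177),(214,190)),'fd':((240,110),(377,272)),'bot':((438,237),(258,160))}
    for k,b in boxes.items():
        u,v=b[0 if n=="top" else 1]
        w=50
        sub=(slice(max(0,v-w),v+w),slice(max(0,u-w),u+w))
        p=P[sub];h=H[sub];s=S[sub];vv=V[sub]
        z=p[...,2]
        if k=='red': m=((h<8)|(h>172))&(s>120)&(z>.06)&(z<.1)
        if k=='yel': m=(h>15)&(h<32)&(s>110)&(z>.06)&(z<.1)
        if k=='blue': m=(h>105)&(h<130)&(s>100)&(z>.03)&(z<.07)
        if k in('tray','small'): m=(z>.004)&(z<.03)&(vv>130)
        if k=='fy': m=(h>15)&(h<32)&(s>110)&(z>.01)&(z<.07)
        if k=='fd': m=(z>.02)&(z<.07)&((h<12)|(h>165))&(s>80)
        if k=='bot': m=(z>.02)&((h<15)|(h>165))&(s>80)
        m=cv2.morphologyEx(m.astype(np.uint8),cv2.MORPH_OPEN,np.ones((2,2),np.uint8))>0
        q=p[m]
        if len(q)<5: print(k,len(q));continue
        print(k,len(q),rect(q[:,:2]),np.round(q.mean(0),4),'z',np.round(np.percentile(q[:,2],[5,50,95]),4))
im,d=load("top",0)
cv2.imwrite("pics/c1.png",cv2.resize(im[50:230,280:560,::-1],None,fx=2.8,fy=2.8,interpolation=cv2.INTER_CUBIC))
cv2.imwrite("pics/c2.png",cv2.resize(im[100:320,120:260,::-1],None,fx=2.6,fy=2.6,interpolation=cv2.INTER_CUBIC))
E
```

```text
top bench z [-0.0024 -0.0001  0.001   0.0022]
red 437 (array([554.2, -69.6]), array([161.3,  45.6]), 10.62) [ 0.5451 -0.0699  0.0809] z [0.0713 0.0832 0.0874]
yel 486 (array([482.2,  19.6]), array([231.1,  56. ]), 4.87) [0.5232 0.0237 0.0895] z [0.0726 0.0834 0.0874]
blue 401 (array([ 416.3, -240.9]), array([553.4, 121.3]), -67.14) [ 0.4867 -0.407   0.0575] z [0.0415 0.053  0.0568]
tray 3334 (array([420. , 310.3]), array([516.2, 207.6]), 56.63) [0.4985 0.4262 0.0111] z [0.004  0.0077 0.0154]
small 318 (array([286.9, 419.1]), array([209.3,  83.1]), 21.87) [0.2979 0.4097 0.0079] z [0.0008 0.0083 0.014 ]
fy 371 (array([ 462.5, -167.1]), array([450. ,  59.5]), -72.01) [ 0.5138 -0.3268  0.0506] z [0.0013 0.0516 0.0698]
fd 335 (array([669.1, 257.4]), array([60. , 43.2]), -55.78) [0.664  0.2539 0.0465] z [0.0038 0.0501 0.0665]
bot 673 (array([ 379.6, -127.5]), array([325.3,  64.9]), 83.87) [ 0.3689 -0.2206  0.114 ] z [0.0041 0.11   0.152 ]
scene bench z [-7.483e-01 -4.000e-04  1.800e-03  4.300e-03]
red 140 (array([566.7, -61.3]), array([157.4,  40.7]), 11.99) [ 0.5584 -0.0606  0.0791] z [0.0714 0.0786 0.0885]
yel 190 (array([854.5, 112.5]), array([802.9,  49.8]), 14.22) [0.5389 0.0333 0.0862] z [0.072  0.0802 0.088 ]
blue 95 (array([ 873.5, -117.8]), array([1005.9,  129.4]), 36.8) [ 0.5162 -0.3974  0.0628] z [0.0412 0.0516 0.058 ]
tray 2226 (array([745.5, 410.2]), array([988.3, 337.3]), -0.73) [0.4899 0.4324 0.0104] z [0.0022 0.0085 0.0164]
small 1297 (array([589.8, 310.5]), array([1297.5,  266.6]), -12.38) [0.3486 0.409  0.0107] z [0.0014 0.0076 0.0152]
fy 218 (array([ 527.4, -324.2]), array([67.2, 37.9]), -30.31) [ 0.5363 -0.3248  0.0398] z [0.002  0.0437 0.0646]
fd 232 (array([938.5, 239.3]), array([595.4,  56.3]), -6.17) [0.6982 0.2668 0.0549] z [0.0014 0.0498 0.0678]
bot 489 (array([725.1,  13.3]), array([1110.,  124.]), 29.8) [ 0.4284 -0.169   0.1003] z [0.0712 0.092  0.15  ]
```

View pics/c1.png

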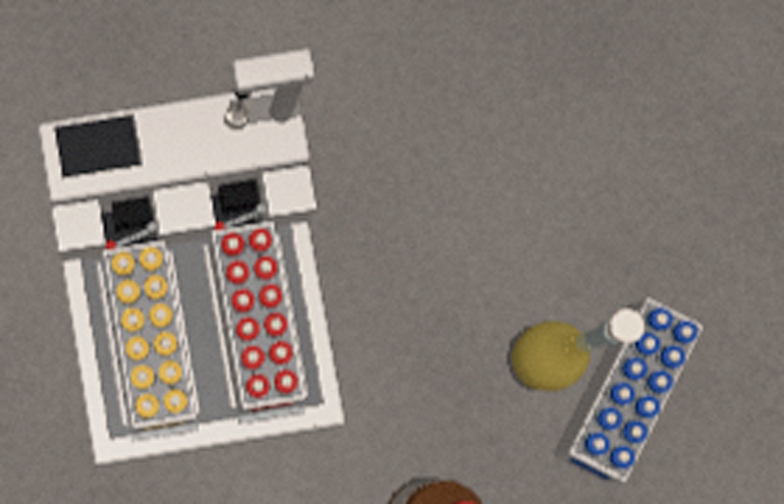

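The crop confirms the choices: red caps sit in the right lane (around (260,310) in the crop) with the needle mast behind that lane. Yellow caps are in the left lane, and the blue rack is on the bench at (638,390) with the yellow flask against its left side at (550,355). Next come precise rectangle fits.

```bash
cat >> h.py <<'E'
from scipy.optimize import minimize
def fitrect(xy,L,W,x0):
    """max points inside LxW rect, soft penalty for outside"""
    xy=xy*1000
    def loc(p):
        c,s=np.cos(p[2]),np.sin(p[2]);d=xy-p[:2]
        return np.stack([d[:,0]*c+d[:,1]*s,-d[:,0]*s+d[:,1]*c],-1)
    def f(p):
        l=np.abs(loc(p));e=np.maximum(l-[L/2,W/2],0);e=np.hypot(e[:,0],e[:,1])
        return np.minimum(e,8).mean()
    best=min((minimize(f,[x0[0]+a,x0[1]+b,x0[2]+t],method='Nelder-Mead',options=dict(xatol=.01,fatol=1e-5)) for a in(-4,4) for b in(-4,4) for t in(-.04,.04)),key=lambda r:r.fun)
    l=loc(best.x); k=(np.abs(l)<[L/2+8,W/2+8]).all(1); l=l[k]
    lo=np.percentile(l,0.7,axis=0);hi=np.percentile(l,99.3,axis=0)
    p=best.x;c,s=np.cos(p[2]),np.sin(p[2]);m=(lo+hi)/2
    return p, (p[0]+c*m[0]-s*m[1],p[1]+s*m[0]+c*m[1]), hi-lo, best.fun,k.sum()
E
python3 - <<'E'
from h import *
T={'red':(.554,-.07,.185,160,56,.064,.095),'yel':(.53,.026,.185,160,56,.064,.095),'blue':(.487,-.407,-.47,160,56,.034,.062),'tray':(.5,.43,.4,212,112,.004,.022),'small':(.3,.41,.4,140,75,.004,.022)}
for n in("top","scene"):
    im,d=load(n,0);P=cloud(n,im,d)
    for k,(x,y,t,L,W,z0,z1) in T.items():
        dx=P[...,0]-x;dy=P[...,1]-y;c,s=np.cos(t),np.sin(t)
        l=dx*c+dy*s;w=-dx*s+dy*c
        m=(d>0)&(abs(l)<L/2000+.025)&(abs(w)<W/2000+.018)&(P[...,2]>z0)&(P[...,2]<z1)
        r=fitrect(P[m][:,:2],L,W,(x*1000,y*1000,t))
        print(n,k,m.sum(),'pose',np.round(r[0][:2],1),round(np.degrees(r[0][2]),2),'ctr',np.round(r[1],1),'ext',np.round(r[2],1),round(r[3],3))
# flask: necks
for n in("top","scene"):
    im,d=load(n,0);P=cloud(n,im,d)
    for k,(x,y) in {'fy':(.53,-.33),'fd':(.67,.255),'bot':(.38,-.22)}.items():
        for z0,z1 in((.02,.045),(.07,.16),(.16,.2)):
            m=(np.hypot(P[...,0]-x,P[...,1]-y)<.06)&(P[...,2]>z0)&(P[...,2]<z1)
            q=P[m]
            if len(q)>4: print(n,k,z0,len(q),np.round(np.median(q,0),4),np.round(q.min(0),3),np.round(q.max(0),3))
E
```

```text
top red 1711 pose [550.3 -68.2] 10.71 ctr [551.9 -67.8] ext [166.1  56.7] 0.985
top yel 1655 pose [530.7  26.3] 10.47 ctr [532.9  26.7] ext [166.3  55.9] 0.829
top blue 1450 pose [ 493.3 -409.1] -27.24 ctr [ 493.1 -408.9] ext [158.6  55.7] 0.007
top tray 3560 pose [502.  428.9] 23.13 ctr [501.7 428.7] ext [210.9 112. ] 0.189
top small 1526 pose [271.8 412.5] 22.91 ctr [271.  412.8] ext [136.8  81.3] 0.737
scene red 813 pose [554.1 -68.3] 10.66 ctr [554.3 -67.9] ext [167.9  57.5] 0.682
scene yel 824 pose [540.8  27.7] 11.41 ctr [540.7  27.9] ext [170.2  62.7] 0.815
scene blue 591 pose [ 494.5 -408.5] -27.95 ctr [ 494.8 -408.7] ext [157.5  56. ] 0.023
scene tray 2162 pose [501.6 427.6] 23.27 ctr [501.6 427.4] ext [212.5 115.1] 0.556
scene small 748 pose [275.2 412.6] 22.69 ctr [276.8 413.1] ext [144.8  85.2] 1.794
top fy 0.02 125 [ 0.5086 -0.3157  0.0352] [ 0.492 -0.386  0.02 ] [ 0.554 -0.306  0.045]
top fy 0.07 177 [ 0.5196 -0.3314  0.0857] [ 0.506 -0.35   0.07 ] [ 0.538 -0.32   0.153]
top fy 0.16 159 [ 0.522  -0.334   0.1901] [ 0.511 -0.35   0.161] [ 0.535 -0.325  0.194]
top fd 0.02 
[... 391 characters left out ...]
93  0.155]
scene fy 0.02 93 [ 0.5438 -0.324   0.0346] [ 0.498 -0.388  0.021] [ 0.554 -0.306  0.045]
scene fy 0.07 111 [ 0.5284 -0.334   0.1016] [ 0.509 -0.349  0.07 ] [ 0.543 -0.322  0.159]
scene fy 0.16 79 [ 0.5257 -0.3365  0.1891] [ 0.51  -0.353  0.161] [ 0.535 -0.326  0.196]
scene fd 0.02 87 [0.702  0.2619 0.0353] [0.675 0.231 0.021] [0.709 0.293 0.045]
scene fd 0.07 122 [0.6837 0.2618 0.0875] [0.668 0.247 0.07 ] [0.693 0.277 0.16 ]
scene fd 0.16 92 [0.6817 0.2622 0.1902] [0.663 0.25  0.163] [0.69  0.274 0.197]
scene bot 0.02 80 [ 0.3983 -0.2116  0.0339] [ 0.362 -0.253  0.021] [ 0.408 -0.193  0.045]
scene bot 0.07 364 [ 0.386  -0.2195  0.107 ] [ 0.348 -0.257  0.07 ] [ 0.408 -0.193  0.159]
```

```bash
python3 - <<'E'
from h import *
for n in("top","scene"):
    im,d=load(n,0);P=cloud(n,im,d)
    t=np.radians(10.65);x,y=.584,-.013
    dx=P[...,0]-x;dy=P[...,1]-y;c,s=np.cos(t),np.sin(t)
    l=dx*c+dy*s;w=-dx*s+dy*c
    for z0 in(.012,.022):
        m=(d>0)&(abs(l)<.175)&(abs(w)<.14)&(P[...,2]>z0)&(P[...,2]<.25)
        r=fitrect(P[m][:,:2],300,230,(x*1000,y*1000,t))
        p=r[0];th=p[2];u=np.array([np.cos(th),np.sin(th)]);v=np.array([-u[1],u[0]])
        o=np.array(r[1])-45*u
        print(n,z0,np.round(p[:2],1),round(np.degrees(th),2),'ext',np.round(r[2],1),round(r[3],3),'origin',np.round(o,1),'lane R',np.round(o-49*v,1),'L',np.round(o+49*v,1))
E
```

```text
top 0.012 [584.4 -13.3] 10.6 ext [294.3 225.9] 0.0 origin [538.8 -21.4] lane R [547.8 -69.6] L [529.8  26.8]
top 0.022 [584.4 -13.3] 10.6 ext [293.9 225.9] 0.0 origin [539.  -21.4] lane R [548.  -69.5] L [530.   26.8]
scene 0.012 [585.3 -13.8] 10.67 ext [294.8 225.6] 0.005 origin [542.9 -21. ] lane R [552.  -69.1] L [533.9  27.2]
scene 0.022 [585.2 -13.8] 10.7 ext [294.9 225.5] 0.005 origin [542.9 -21.1] lane R [552.  -69.2] L [533.8  27.1]
```

```bash
cat >> h.py <<'E'
def go(x,y,z,ang):
    """shift (cm, tool axes) and spin to put TCP at x,y,z with tool x at world angle ang deg"""
    s=readout.sense();r=R.from_quat(s['orientation'])
    d=r.inv().apply(np.array([x,y,z])-s['tcp_pos'])*100
    X=r.as_matrix()[:,0];a=np.degrees(np.arctan2(X[1],X[0]))
    sp=-np.radians((ang-a+180)%360-180)
    print('t',round(s['clock'],2),'tcp',np.round(s['tcp_pos'],4),'ang',round(a,2),'tilt',np.round(r.as_matrix()[:,2],4),'F',np.round(s['ft_force'],1),'op',round(s['opening'],3),'q',np.round(s['qpos'],2))
    print('-> shift',np.round(d,2),'spin',round(sp,4))
E
python3 -c "
from h import *
go(.549,-.0685,.15,100.65)"
```

```text
t 0.1 tcp [0.2738 0.5616 0.2018] ang 64.0 tilt [-5.e-04 -8.e-04 -1.e+00] F [-0.7  1.1 -0.3] op 1.003 q [ 1.01  0.49  1.56 -0.    1.09 -0.11]
-> shift [-44.56  52.35   5.22] spin -0.6396
```

{"name": "arm_command", "arguments": {"targets": [[[-44.5,52.3,0],-0.64,0],[[-44.5,52.3,0],-0.64,0],[[-44.5,52.3,0],-0.64,0],[[-44.5,52.3,0],-0.64,0],[[-44.5,52.3,0],-0.64,0],[[-44.5,52.3,0],-0.64,0],[[-44.5,52.3,0],-0.64,0],[[-44.5,52.3,0],-0.64,0]]}}

```text
clock: 1.1
tcp_pos: [0.4718, 0.1081, 0.2022]
orientation: [0.638, 0.77, -0.0, 0.0]
ft_force: [1.1, 1.2, 0.4]
opening: 1.001
```

```bash
python3 -c "
from h import *
go(.549,-.0685,.09,100.65)"
```

```text
t 1.1 tcp [0.4718 0.1081 0.2022] ang 100.67 tilt [-4.e-04 -8.e-04 -1.e+00] F [1.1 1.2 0.4] op 1.001 q [ 0.09  0.29  1.89 -0.    0.96 -1.67]
-> shift [-18.78   4.32  11.24] spin 0.0003
```

{"name": "arm_command", "arguments": {"targets": [[[-18.8,4.3,0],0,0],[[-18.8,4.3,0],0,0],[[-18.8,4.3,0],0,0],[[-18.8,4.3,0],0,0],[[-18.8,4.3,5],0,0],[[-18.8,4.3,11.2],0,0],[[-18.8,4.3,11.2],0,0]]}}

```text
clock: 1.98
tcp_pos: [0.5464, -0.0676, 0.0873]
orientation: [0.638, 0.77, -0.002, -0.004]
ft_force: [-0.2, -0.3, 1.3]
opening: 0.998
```

```bash
python3 -c "
from h import *
go(.549,-.0685,.042,100.65)
im,d=grab('top',1)
cv2.imwrite('pics/c3.png',cv2.resize(im[60:230,280:460,::-1],None,fx=3,fy=3,interpolation=cv2.INTER_CUBIC))"
```

```text
t 1.98 tcp [ 0.5464 -0.0676  0.0873] ang 100.7 tilt [-0.0084  0.0012 -1.    ] F [-0.2 -0.3  1.3] op 0.998 q [-0.24  0.54  1.85 -0.    0.76 -2.  ]
-> shift [-0.15  0.27  4.52] spin 0.0008
```

View pics/c3.png

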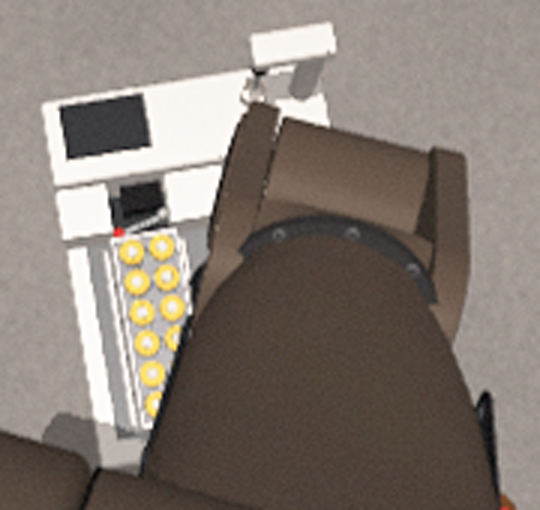

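The wrist hides the red rack at (330,330) in the crop, and yellow is untouched at (150,320). The fingers straddle the rack above cap height, so I go down and close.

{"name": "arm_command", "arguments": {"targets": [[[-0.1,0.25,2.5],0,0],[[-0.1,0.25,4.5],0,0],[[-0.1,0.25,4.5],0,0],[[-0.1,0.25,4.5],0,0.2]]}}

```text
clock: 2.52
tcp_pos: [0.5517, -0.0685, 0.0471]
orientation: [0.638, 0.77, -0.001, -0.0]
ft_force: [0.2, 0.9, 0.2]
opening: 0.82
```

```bash
python3 -c "
from h import *
go(.549,-.0685,.042,100.65)
im,d=grab('scene',1)
cv2.imwrite('pics/c4.png',cv2.resize(im[130:290,200:400,::-1],None,fx=3.5,fy=3.5,interpolation=cv2.INTER_CUBIC))"
```

```text
t 2.52 tcp [ 0.5517 -0.0685  0.0471] ang 100.72 tilt [-1.e-03 -6.e-04 -1.e+00] F [0.2 0.9 0.2] op 0.82 q [-0.24  0.6   1.87 -0.    0.67 -2.  ]
-> shift [ 0.05 -0.26  0.51] spin 0.0012
```

View pics/c4.png

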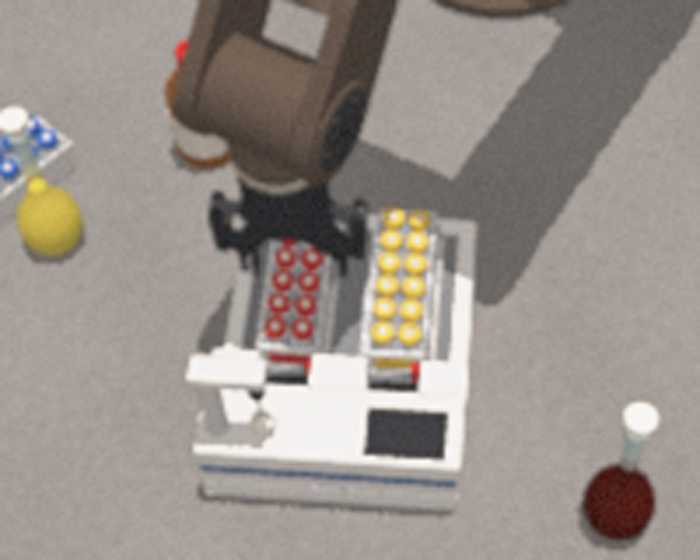

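The fingers stand on either side of the red rack, at (235,240) and (345,250) in the crop, clear of the yellow one. I lower the last bit and close.

{"name": "arm_command", "arguments": {"targets": [[[0,-0.25,0.4],0,0.2],[[0,-0.25,0.5],0,0.6],[[0,-0.25,0.5],0,1],[[0,-0.25,0.5],0,1],[[0,-0.25,0.5],0,1],[[0,-0.25,0.5],0,1]]}}

```text
clock: 3.32
tcp_pos: [0.5491, -0.0691, 0.0425]
orientation: [0.638, 0.77, -0.001, -0.0]
ft_force: [-1.9, -0.3, 6.5]
opening: 0.518
```

```bash
python3 -c "
from h import *
go(.549,-.0685,.16,100.65)"
```

```text
t 3.33 tcp [ 0.5491 -0.0691  0.0425] ang 100.71 tilt [-1.e-03 -7.e-04 -1.e+00] F [-1.9 -0.3  6.5] op 0.518 q [-0.24  0.61  1.88 -0.    0.65 -2.  ]
-> shift [ 6.000e-02 -1.000e-02 -1.175e+01] spin 0.0011
```

{"name": "arm_command", "arguments": {"targets": [[[0,0,0],0,1],[[0,0,0],0,1]]}}

```text
clock: 3.58
tcp_pos: [0.549, -0.0691, 0.0425]
orientation: [0.638, 0.77, -0.001, -0.0]
ft_force: [-0.4, 0.5, 2.4]
opening: 0.517
```

```bash
python3 -c "
from h import *
go(.549,-.0685,.16,100.65)
im,d=grab('scene',2)
cv2.imwrite('pics/c5.png',cv2.resize(im[170:250,230:350,::-1],None,fx=6,fy=6,interpolation=cv2.INTER_CUBIC))"
```

```text
t 3.58 tcp [ 0.549  -0.0691  0.0425] ang 100.71 tilt [-1.4e-03 -6.0e-04 -1.0e+00] F [-0.4  0.5  2.4] op 0.517 q [-0.24  0.61  1.88 -0.    0.65 -2.  ]
-> shift [  0.05  -0.   -11.75] spin 0.0011
```

View pics/c5.png

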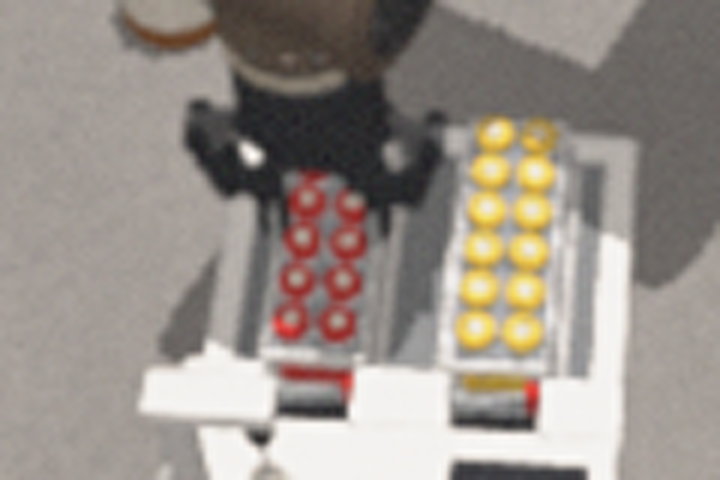

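The fingers hold at opening 0.517, on the red rack's side walls at (270,210) and (385,205) in the crop. I lift a little and check.

{"name": "arm_command", "arguments": {"targets": [[[0,0,-1],0,1],[[0,0,-3],0,1],[[0,0,-6],0,1],[[0,0,-6],0,1]]}}

```text
clock: 4.12
tcp_pos: [0.55, -0.0692, 0.1043]
orientation: [0.638, 0.77, 0.0, 0.001]
ft_force: [0.5, -0.2, -4.3]
opening: 0.515
```

```bash
python3 -c "
from h import *
go(.549,-.0685,.24,100.65)
im,d=grab('scene',3)
cv2.imwrite('pics/c6.png',cv2.resize(im[150:270,220:380,::-1],None,fx=5,fy=5,interpolation=cv2.INTER_CUBIC))"
```

```text
t 4.12 tcp [ 0.55   -0.0692  0.1043] ang 100.72 tilt [ 0.0024 -0.0015 -1.    ] F [ 0.5 -0.2 -4.3] op 0.515 q [-0.24  0.51  1.84 -0.    0.79 -2.  ]
-> shift [  0.07  -0.06 -13.57] spin 0.0012
```

View pics/c6.png

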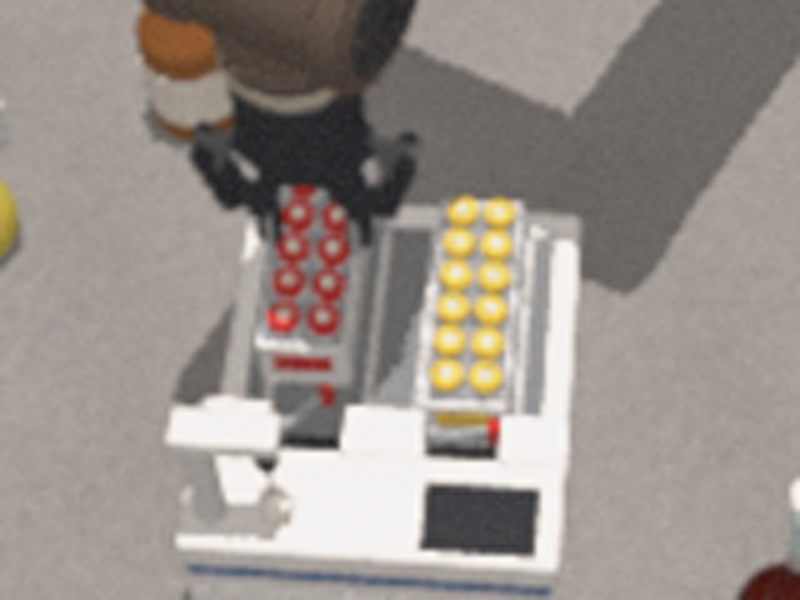

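Lifted level, with -4.3 N on the wrist. The lever at (325,390) in the crop has sprung out. Next I move to the larger tray.

```bash
python3 -c "
from h import *
go(.502,.428,.2,113.2)"
```

```text
t 4.17 tcp [ 0.5493 -0.0691  0.103 ] ang 100.71 tilt [ 3.e-04 -1.e-03 -1.e+00] F [-0.3  0.1 -3. ] op 0.518 q [-0.24  0.51  1.84 -0.    0.79 -2.  ]
-> shift [49.71  4.59 -9.75] spin -0.2179
```

{"name": "arm_command", "arguments": {"targets": [[[0,0,-4],0,1],[[2,0,-10],0,1],[[8,1,-10],0,1],[[14,1.5,-10],0,1],[[20,2,-10],-0.1,1],[[26,2.5,-10],-0.15,1],[[32,3,-10],-0.2,1],[[38,4,-10],-0.218,1]]}}

```text
clock: 5.18
tcp_pos: [0.517, 0.3136, 0.2011]
orientation: [0.55, 0.835, -0.001, -0.0]
ft_force: [1.0, -0.7, -3.9]
opening: 0.518
```

{"name": "arm_command", "arguments": {"targets": [[[0,0,0],0,1],[[0,0,0],0,1]]}}

```text
clock: 5.42
tcp_pos: [0.5164, 0.3134, 0.1995]
orientation: [0.55, 0.835, -0.002, -0.001]
ft_force: [-0.1, 0.6, -3.5]
opening: 0.517
```

```bash
python3 -c "
from h import *
go(.502,.428,.2,113.2)"
```

```text
t 5.42 tcp [0.5164 0.3134 0.1995] ang 113.31 tilt [-0.0038 -0.0032 -1.    ] F [-0.1  0.6 -3.5] op 0.517 q [ 0.44  0.47  1.61 -0.    1.07 -1.54]
-> shift [11.1   3.22 -0.08] spin 0.002
```

{"name": "arm_command", "arguments": {"targets": [[[5.5,1.6,0],0,1],[[11.1,3.2,0],0,1],[[11.1,3.2,0],0,1],[[11.1,3.2,6],0,1],[[11.1,3.2,11],0,1],[[11.1,3.2,15],0,1],[[11.1,3.2,15],0,1],[[11.1,3.2,15],0,1]]}}

```text
clock: 6.42
tcp_pos: [0.5024, 0.427, 0.0508]
orientation: [0.55, 0.835, -0.002, -0.0]
ft_force: [0.1, -0.5, -2.7]
opening: 0.516
```

```bash
python3 -c "
from h import *
go(.502,.428,.0185,113.2)
im,d=grab('scene',4)
cv2.imwrite('pics/c7.png',cv2.resize(im[150:310,350:550,::-1],None,fx=3.8,fy=3.7,interpolation=cv2.INTER_CUBIC))"
```

```text
t 6.42 tcp [0.5024 0.427  0.0508] ang 113.25 tilt [-0.0023 -0.0023 -1.    ] F [ 0.1 -0.5 -2.7] op 0.516 q [ 0.6   0.71  1.6  -0.    0.84 -1.37]
-> shift [0.11 0.01 3.23] spin 0.0008
```

View pics/c7.png

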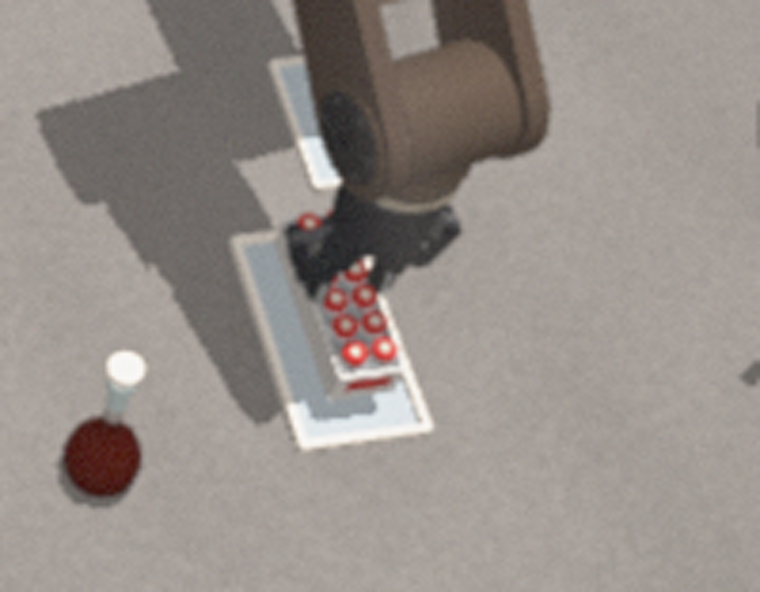

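The red rack hangs over the larger tray, about 32 mm above its floor, and lies inside the walls. I lower it.

{"name": "arm_command", "arguments": {"targets": [[[0.1,0,1.5],0,1],[[0.1,0,2.6],0,1],[[0.1,0,3.0],0,1],[[0.1,0,3.15],0,1],[[0.1,0,3.3],0,1],[[0.1,0,3.4],0,1]]}}

```text
clock: 7.22
tcp_pos: [0.5022, 0.4284, 0.0185]
orientation: [0.55, 0.835, -0.001, -0.0]
ft_force: [-4.0, -4.0, 13.0]
opening: 0.519
```

{"name": "arm_command", "arguments": {"targets": [[[0,0,-0.05],0,0.4],[[0,0,-0.05],0,0.3],[[0,0,-0.05],0,0.25],[[0,0,-1],0,0.2],[[0,0,-5],0,0.2],[[0,0,-11],0,0],[[0,0,-17],0,0],[[0,0,-19],0,0]]}}

```text
clock: 8.22
tcp_pos: [0.5031, 0.4292, 0.2135]
orientation: [0.55, 0.835, 0.002, 0.001]
ft_force: [0.3, -0.4, 0.1]
opening: 1.001
```

```bash
python3 -c "
from h import *
# blue grasp: rack centre + 36 mm along own axis
t=np.radians(-27.3);u=np.array([np.cos(t),np.sin(t)])
g=np.array([.4937,-.4089])+.036*u;print(g)
go(.44,0,.21,80)
go(g[0],g[1],.21,62.7)
im,d=grab('scene',5)
cv2.imwrite('pics/c8.png',cv2.resize(im[150:310,350:550,::-1],None,fx=3.8,fy=3.7,interpolation=cv2.INTER_CUBIC))"
```

```text
[ 0.52569022 -0.42541138]
t 8.22 tcp [0.5031 0.4292 0.2135] ang 113.27 tilt [ 0.0043  0.0023 -1.    ] F [ 0.3 -0.4  0.1] op 1.001 q [ 0.61  0.53  1.45 -0.    1.15 -1.37]
-> shift [-36.94 -22.76   0.22] spin 0.5807
t 8.22 tcp [0.5031 0.4292 0.2135] ang 113.27 tilt [ 0.0043  0.0023 -1.    ] F [ 0.3 -0.4  0.1] op 1.001 q [ 0.61  0.53  1.45 -0.    1.15 -1.37]
-> shift [-79.4  -31.69   0.16] spin 0.8826
```

View pics/c8.png

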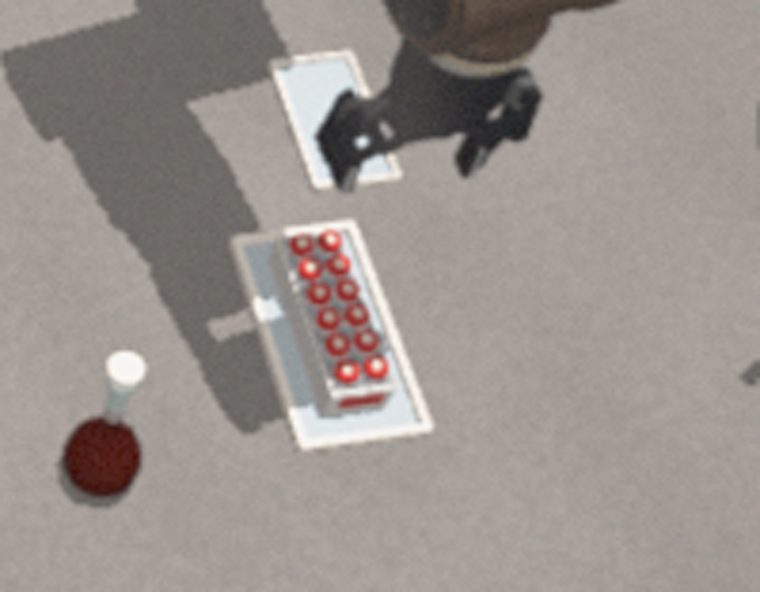

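The red rack stands flat inside the larger tray at (335,320) in the crop, with clearance all round. Now to the blue rack, travelling higher to clear the flask.

{"name": "arm_command", "arguments": {"targets": [[[-6,-2.4,-2],0.1,0],[[-12,-4.8,-4],0.2,0],[[-18,-7.2,-4],0.3,0],[[-24,-9.6,-4],0.4,0],[[-30,-12,-4],0.5,0],[[-36,-14.4,-4],0.6,0],[[-42,-16.8,-4],0.7,0],[[-47.5,-19,-4],0.8,0]]}}

```text
clock: 9.28
tcp_pos: [0.5154, -0.0657, 0.253]
orientation: [0.833, 0.554, 0.003, 0.0]
ft_force: [0.7, 0.0, -0.6]
opening: 1.0
```

```bash
python3 -c "
from h import *
go(.5257,-.4254,.245,62.7)"
```

```text
t 9.28 tcp [ 0.5154 -0.0657  0.253 ] ang 67.25 tilt [ 0.0051  0.003  -1.    ] F [ 0.7  0.  -0.6] op 1.0 q [-0.26  0.29  1.75  0.    1.1  -1.43]
-> shift [-32.78  14.86   0.7 ] spin 0.0794
```

{"name": "arm_command", "arguments": {"targets": [[[-5.5,2.5,0],0.08,0],[[-11,5,0],0.08,0],[[-16.5,7.5,0],0.08,0],[[-22,10,0],0.08,0],[[-27.4,12.4,0.2],0.08,0],[[-32.8,14.9,0.7],0.08,0],[[-32.8,14.9,0.7],0.08,0],[[-32.8,14.9,0.7],0.08,0]]}}

```text
clock: 10.28
tcp_pos: [0.5257, -0.4254, 0.2442]
orientation: [0.854, 0.52, 0.003, -0.001]
ft_force: [-0.5, 0.5, -0.5]
opening: 0.998
```

```bash
python3 -c "
from h import *
go(.5257,-.4254,.12,62.7)
im,d=grab('scene',6)
cv2.imwrite('pics/c9.png',cv2.resize(im[100:250,130:330,::-1],None,fx=4,fy=4,interpolation=cv2.INTER_CUBIC))
im,d=grab('top',6)
cv2.imwrite('pics/c9t.png',cv2.resize(im[100:280,380:600,::-1],None,fx=3,fy=3,interpolation=cv2.INTER_CUBIC))"
```

```text
t 10.28 tcp [ 0.5257 -0.4254  0.2442] ang 62.64 tilt [ 0.0042  0.0041 -1.    ] F [-0.5  0.5 -0.5] op 0.998 q [-0.78  0.53  1.37  0.01  1.24 -1.88]
-> shift [-0.07 -0.02 12.42] spin -0.001
```

View pics/c9.png

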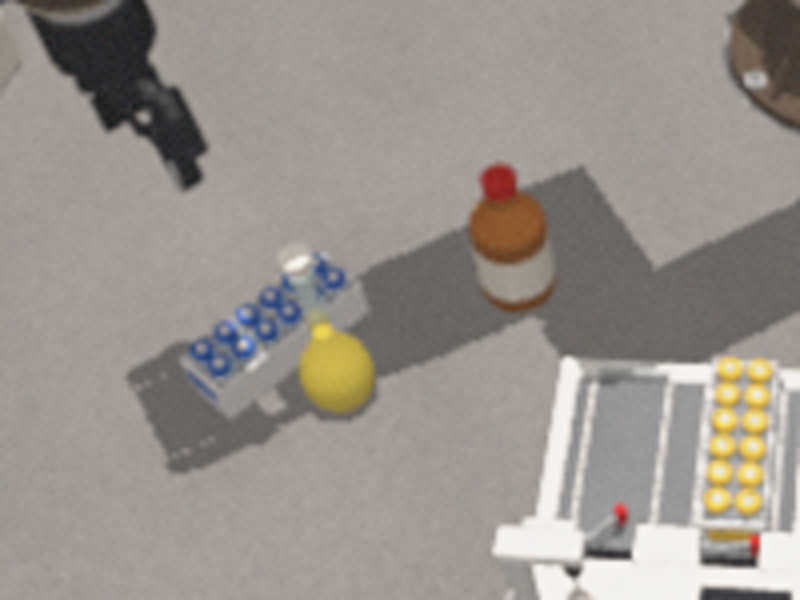

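View pics/c9t.png

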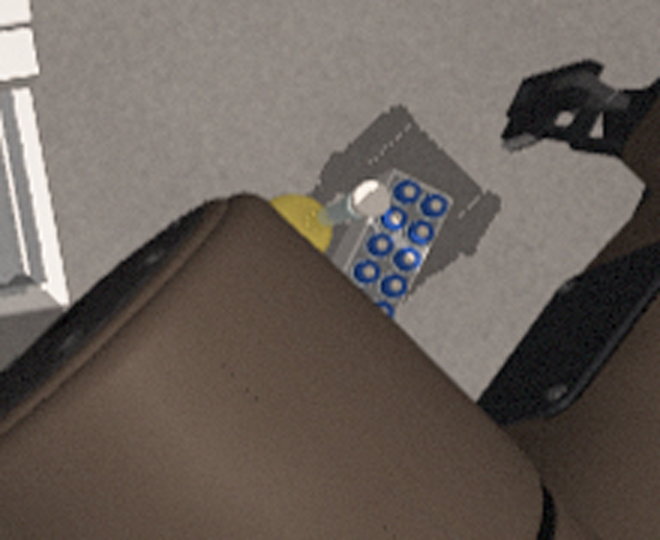

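The blue rack lies at (275,320) in the scene crop with the flask at (338,372). The gripper's shadow straddles the far half of the rack, clear of the flask. I descend in stages.

{"name": "arm_command", "arguments": {"targets": [[[0,0,6],0,0.1],[[-0.05,0,12],0,0.1],[[-0.05,0,16.5],0,0.1],[[-0.05,0,16.5],0,0.1],[[-0.05,0,16.5],0,0.1]]}}

```text
clock: 11.0
tcp_pos: [0.5278, -0.4246, 0.0825]
orientation: [0.854, 0.521, 0.003, 0.001]
ft_force: [0.2, 0.1, -0.1]
opening: 0.898
```

```bash
python3 -c "
from h import *
go(.5257,-.4254,.014,62.7)
im,d=grab('scene',7)
cv2.imwrite('pics/c10.png',cv2.resize(im[110:230,130:290,::-1],None,fx=5,fy=5,interpolation=cv2.INTER_CUBIC))"
```

```text
t 11.0 tcp [ 0.5278 -0.4246  0.0825] ang 62.77 tilt [ 0.007   0.0013 -1.    ] F [ 0.2  0.1 -0.1] op 0.898 q [-0.78  0.69  1.54  0.01  0.91 -1.88]
-> shift [-0.19 -0.19  6.84] spin 0.0013
```

View pics/c10.png

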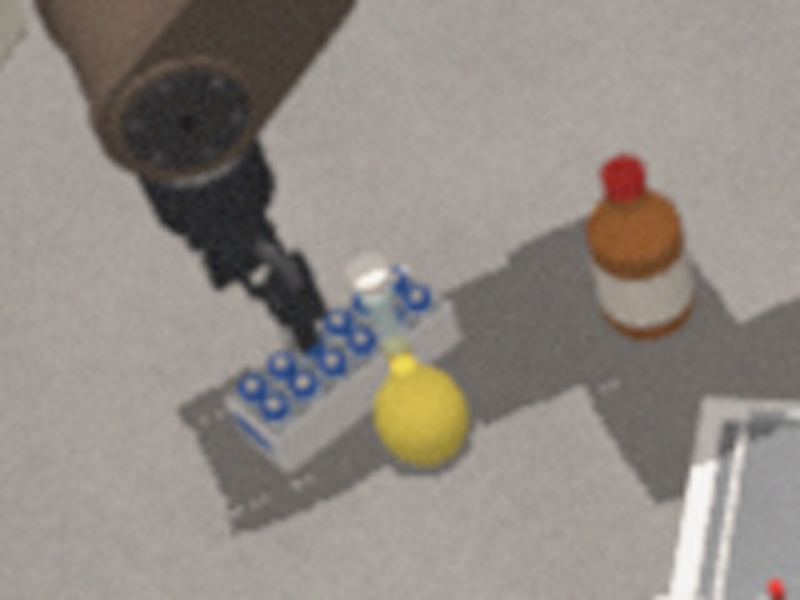

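```bash
python3 -c "
from h import *
im,d=load('scene',7);P=cloud('scene',im,d)
t=np.radians(-27.3);c,s=np.cos(t),np.sin(t);D=P[...,:2]-[.4937,-.4089]
l=D[...,0]*c+D[...,1]*s;w=-D[...,0]*s+D[...,1]*c
for a,b in((.07,.1),(.1,.13),(.13,.17)):
  m=(abs(l)<.13)&(abs(w)<.1)&(P[...,2]>a)&(P[...,2]<b)
  dark=m&(im.max(-1)<60)
  print(a,dark.sum(),'l',np.round(np.percentile(l[dark],[2,50,98]),3),'w',np.round(np.percentile(w[dark],[2,50,98]),3))
T={'blue':(.4937,-.4089,-.4765,160,56,.034,.062)}
print(proj('scene',readout.sense()['tcp_pos']))
m=(abs(l)<.1)&(abs(w)<.04)&(P[...,2]>.034)&(P[...,2]<.06)&(im.max(-1)>60)
r=fitrect(P[m][:,:2],160,56,(493.7,-408.9,t));print(np.round(r[0],3),r[1],r[2])
q=np.hypot(P[...,0]-.523,P[...,1]+.337)<.04
m=q&(P[...,2]>.16)&(P[...,2]<.2);print(np.median(P[m],0))
"
```

```text
Traceback (most recent call last):
IndexError: index -1 is out of bounds for axis 0 with size 0
```

```bash
python3 -c "
from h import *
im,d=load('scene',7);P=cloud('scene',im,d)
t=np.radians(-27.3);c,s=np.cos(t),np.sin(t);D=P[...,:2]-[.4937,-.4089]
l=D[...,0]*c+D[...,1]*s;w=-D[...,0]*s+D[...,1]*c
for a,b in((.06,.1),(.1,.13),(.13,.17)):
  m=(abs(l)<.13)&(abs(w)<.1)&(P[...,2]>a)&(P[...,2]<b)
  m[:, 215:]=False
  dark=m
  if m.sum():print(a,dark.sum(),'l',np.round(np.percentile(l[dark],[2,50,98]),3),'w',np.round(np.percentile(w[dark],[2,50,98]),3))
print(proj('scene',readout.sense()['tcp_pos']))
m=(abs(l)<.1)&(abs(w)<.04)&(P[...,2]>.034)&(P[...,2]<.06)&(im.max(-1)>60)
r=fitrect(P[m][:,:2],160,56,(493.7,-408.9,t));print(np.round(r[0],3),r[1],r[2])
q=np.hypot(P[...,0]-.523,P[...,1]+.337)<.04
m=q&(P[...,2]>.16)&(P[...,2]<.2);print(np.median(P[m],0))
"
```

```text
0.06 89 l [-0.016  0.001  0.014] w [-0.006  0.082  0.096]
0.1 34 l [-0.011 -0.002  0.047] w [-0.04   0.08   0.085]
0.13 107 l [-0.011  0.038  0.05 ] w [-0.044  0.051  0.086]
[[185.97783925 179.50951403]]
[ 4.94361e+02 -4.08691e+02 -4.73000e-01] (np.float64(494.64860571893803), np.float64(-408.82310979456474)) [158.26018366  55.97365312]
[ 0.52832512 -0.33785351  0.18850847]
```

The finger stands at l = +38 mm, w = +51 mm in rack coordinates. The flask neck is at l ≈ -2, w ≈ +80, so the gap is fine. I descend and grip.

{"name": "arm_command", "arguments": {"targets": [[[-0.2,-0.2,2],0,0.1],[[-0.2,-0.2,4.5],0,0.15],[[-0.2,-0.2,6],0,0.2],[[-0.2,-0.2,6.6],0,0.2],[[-0.2,-0.2,6.85],0,0.2],[[-0.2,-0.2,6.85],0,0.2]]}}

```text
clock: 11.8
tcp_pos: [0.5259, -0.426, 0.0149]
orientation: [0.854, 0.521, 0.004, 0.002]
ft_force: [-0.1, -0.7, 0.2]
opening: 0.802
```

```bash
python3 -c "
from h import *
go(.5257,-.4254,.014,62.7)
im,d=grab('scene',8)
cv2.imwrite('pics/c11.png',cv2.resize(im[130:230,150:270,::-1],None,fx=6,fy=6,interpolation=cv2.INTER_CUBIC))"
```

```text
t 11.8 tcp [ 0.5259 -0.426   0.0149] ang 62.76 tilt [ 8.2e-03  1.0e-04 -1.0e+00] F [-0.1 -0.7  0.2] op 0.802 q [-0.78  0.77  1.58  0.01  0.79 -1.88]
-> shift [ 0.04 -0.04  0.09] spin 0.0011
```

View pics/c11.png

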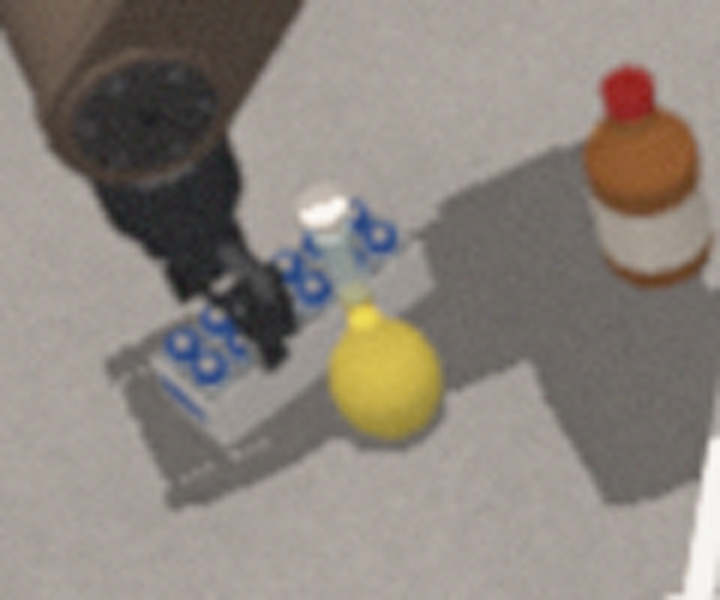

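The near finger is at (270,340) against the rack wall, clear of the bulb at (385,380). I close the jaws.

{"name": "arm_command", "arguments": {"targets": [[[0,0,0],0,0.5],[[0,0,0],0,1],[[0,0,0],0,1],[[0,0,0],0,1],[[0,0,0],0,1]]}}

```text
clock: 12.48
tcp_pos: [0.5262, -0.4263, 0.0159]
orientation: [0.854, 0.521, 0.004, 0.003]
ft_force: [-0.4, -0.5, 4.6]
opening: 0.516
```

{"name": "arm_command", "arguments": {"targets": [[[0,0,-1],0,1],[[0,0,-4],0,1],[[0,0,-9],0,1],[[0,0,-9],0,1]]}}

```text
clock: 12.98
tcp_pos: [0.5267, -0.4274, 0.1102]
orientation: [0.854, 0.521, 0.005, 0.006]
ft_force: [-0.4, -0.2, -4.2]
opening: 0.515
```

```bash
python3 -c "
from h import *
go(.48,-.3,.24,100.7)
im,d=grab('scene',9)
cv2.imwrite('pics/c12.png',cv2.resize(im[110:230,130:290,::-1],None,fx=5,fy=5,interpolation=cv2.INTER_CUBIC))"
```

```text
t 12.97 tcp [ 0.5267 -0.4274  0.1102] ang 62.77 tilt [ 0.0141 -0.0057 -0.9999] F [-0.4 -0.2 -4.2] op 0.515 q [-0.78  0.65  1.52  0.01  0.95 -1.88]
-> shift [  9.21  -9.78 -13.11] spin -0.6621
```

View pics/c12.png

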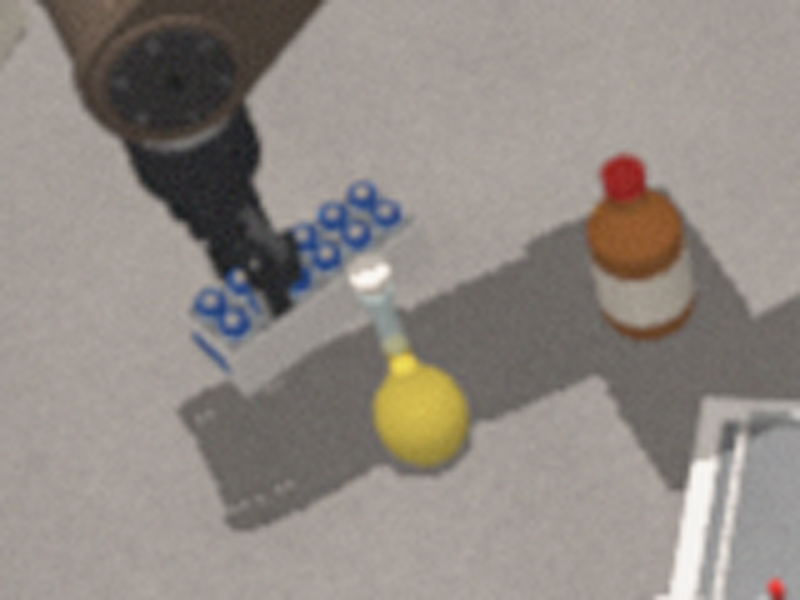

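The blue rack is lifted level and clear, and the flask at (420,412) hasn't moved. I raise it above every obstacle and carry it to the front of the right lane.

```bash
python3 -c "
from h import *
go(.5515,-.0685,.24,100.7)"
```

```text
t 13.03 tcp [ 0.5258 -0.4266  0.1077] ang 62.77 tilt [ 0.0114 -0.0031 -0.9999] F [-0.6  0.2 -4.4] op 0.517 q [-0.78  0.66  1.52  0.01  0.95 -1.88]
-> shift [ 33.05 -13.95 -13.31] spin -0.6621
```

{"name": "arm_command", "arguments": {"targets": [[[0,0,-6],0,1],[[0,0,-12],0,1],[[2,-1,-13.3],0,1],[[7,-3,-13.3],-0.1,1],[[13,-5.5,-13.3],-0.22,1],[[19,-8,-13.3],-0.35,1],[[25,-10.5,-13.3],-0.5,1],[[30,-12.7,-13.3],-0.66,1]]}}

```text
clock: 14.02
tcp_pos: [0.5473, -0.0984, 0.2377]
orientation: [0.637, 0.771, 0.002, 0.004]
ft_force: [0.3, -0.5, -2.9]
opening: 0.514
```

{"name": "arm_command", "arguments": {"targets": [[[0,0,0],0,1],[[0,0,0],0,1]]}}

```text
clock: 14.28
tcp_pos: [0.5465, -0.0977, 0.2361]
orientation: [0.637, 0.771, 0.001, 0.002]
ft_force: [0.5, -0.5, -3.7]
opening: 0.518
```

```bash
python3 -c "
from h import *
go(.5515,-.0685,.12,100.7)
im,d=grab('scene',10)
cv2.imwrite('pics/c13.png',cv2.resize(im[120:290,180:400,::-1],None,fx=3.6,fy=3.5,interpolation=cv2.INTER_CUBIC))"
```

```text
t 14.28 tcp [ 0.5465 -0.0977  0.2361] ang 100.9 tilt [ 0.005 -0.001 -1.   ] F [ 0.5 -0.5 -3.7] op 0.518 q [-0.3   0.36  1.69  0.    1.09 -2.06]
-> shift [ 2.8   0.99 11.61] spin 0.0035
```

View pics/c13.png

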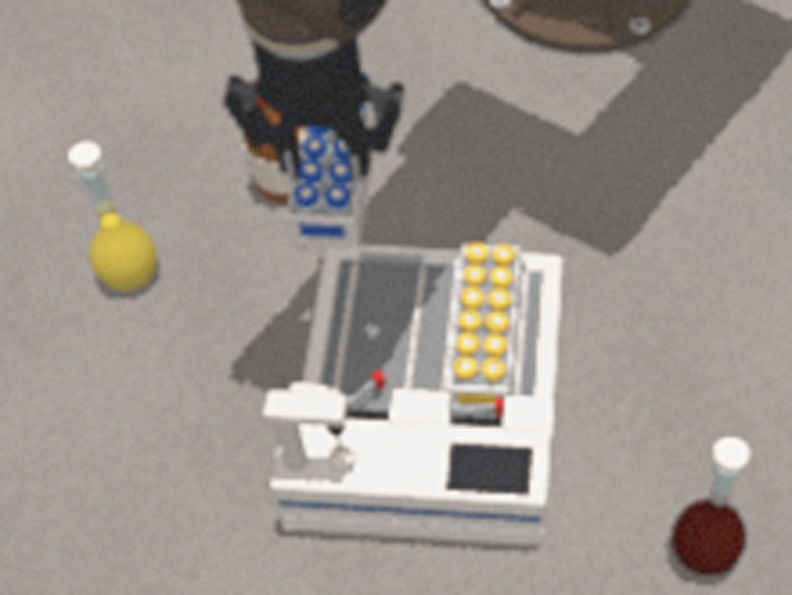

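{"name": "arm_command", "arguments": {"targets": [[[2.8,1.0,0],0.003,1],[[2.8,1.0,4],0.003,1],[[2.8,1.0,9],0.003,1],[[2.8,1.0,12],0.003,1],[[2.8,1.0,12],0.003,1],[[2.8,1.0,12],0.003,1]]}}

```text
clock: 15.08
tcp_pos: [0.5525, -0.0703, 0.1174]
orientation: [0.639, 0.769, 0.002, 0.003]
ft_force: [-0.3, 1.1, -2.2]
opening: 0.513
```

```bash
python3 -c "
from h import *
go(.5515,-.0685,.06,100.7)
im,d=grab('scene',11)
P=cloud('scene',im,d)
t=np.radians(10.7);c,s=np.cos(t),np.sin(t);D=P[...,:2]-[.549,-.069]
l=D[...,0]*c+D[...,1]*s;w=-D[...,0]*s+D[...,1]*c
m=(abs(w)<.04)&(l>-.14)&(l<.06)&(P[...,2]>.11)&(P[...,2]<.175)&(im.min(-1)>55)
q=P[m];print(m.sum(),'l',np.round(np.percentile(l[m],[1,50,99,99.7]),4),'w',np.round(np.percentile(w[m],[1,50,99]),4),'z',np.round(np.percentile(q[:,2],[5,50,95,99]),4))
# end edge
hi=m&(P[...,2]>.138)&(l>-.02)
print(hi.sum(),'hi l max',np.round(np.percentile(l[hi],[95,99]),4),'w',np.round(np.percentile(w[hi],[1,50,99]),4))
# plane fit of rack-top rim pixels
for lo,h in((.14,.152),):
  k=m&(P[...,2]>lo)&(P[...,2]<h)&(l>-.02)
  A=np.c_[l[k],w[k],np.ones(k.sum())];print(np.linalg.lstsq(A,P[...,2][k],rcond=None)[0])
cv2.imwrite('pics/c14.png',cv2.resize(im[130:280,220:360,::-1],None,fx=4,fy=4,interpolation=cv2.INTER_CUBIC))"
```

```text
t 15.07 tcp [ 0.5525 -0.0703  0.1174] ang 100.57 tilt [ 0.0068 -0.0016 -1.    ] F [-0.3  1.1 -2.2] op 0.513 q [-0.25  0.5   1.82  0.    0.82 -2.  ]
-> shift [ 0.21 -0.11  5.74] spin -0.0023
481 l [-0.1056  0.0199  0.0475  0.0481] w [-0.0329 -0.0028  0.0258] z [0.1161 0.1473 0.161  0.1709]
323 hi l max [0.0454 0.0471] w [-0.0342 -0.0031  0.026 ]
[-0.04124414  0.00475673  0.14731024]
```

View pics/c14.png

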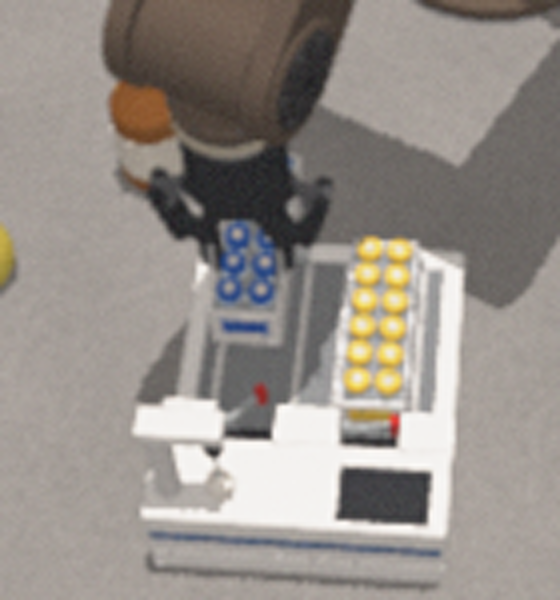

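The blue rack's rear end is at l = +47.5 mm, so its centre is 32.5 mm forward of the lane middle. It sits clear in front of the sprung-out roller at (262,393) in the crop. I lower it to about 14 mm above the lane floor.

{"name": "arm_command", "arguments": {"targets": [[[0.2,-0.1,2.5],-0.002,1],[[0.2,-0.1,4.5],-0.002,1],[[0.2,-0.1,5.4],-0.002,1],[[0.2,-0.1,5.7],-0.002,1],[[0.2,-0.1,5.7],-0.002,1]]}}

```text
clock: 15.75
tcp_pos: [0.5521, -0.0685, 0.0614]
orientation: [0.638, 0.77, 0.002, 0.004]
ft_force: [0.5, 0.9, -3.0]
opening: 0.512
```

```bash
python3 -c "
from h import *
go(.5515,-.0685,.06,100.7)
im,d=grab('scene',12)
P=cloud('scene',im,d)
t=np.radians(10.7);c,s=np.cos(t),np.sin(t);D=P[...,:2]-[.549,-.069]
l=D[...,0]*c+D[...,1]*s;w=-D[...,0]*s+D[...,1]*c
for nm,ww in(('blue',0),('yel',.098)):
  m=(abs(w-ww)<.045)&(l>0.01)&(l<.078)&(P[...,2]>(.068 if ww==0 else .062))&(P[...,2]<.12)&(im.min(-1)>50)
  print(nm,m.sum(),'l',np.round(np.percentile(l[m],[50,98,99.5]),4),'w',np.round(np.percentile(w[m],[1,3,50,97,99]),4))
  z=P[...,2][m];print(np.round(np.percentile(z,[10,30,50,70,90]),4))
cv2.imwrite('pics/c15.png',cv2.resize(im[150:270,230:350,::-1],None,fx=5,fy=5,interpolation=cv2.INTER_CUBIC))"
```

```text
t 15.75 tcp [ 0.5521 -0.0685  0.0614] ang 100.7 tilt [ 0.0086 -0.002  -1.    ] F [ 0.5  0.9 -3. ] op 0.512 q [-0.24  0.58  1.87  0.    0.69 -2.  ]
-> shift [ 0.01 -0.06  0.14] spin 0.0
blue 259 l [0.0352 0.0477 0.0492] w [-0.0294 -0.0277 -0.0012  0.0267  0.0273]
[0.0759 0.0881 0.0912 0.0973 0.1033]
yel 365 l [0.0456 0.0775 0.0779] w [0.0689 0.0703 0.0964 0.1228 0.1241]
[0.0708 0.0743 0.0787 0.0847 0.0868]
```

View pics/c15.png

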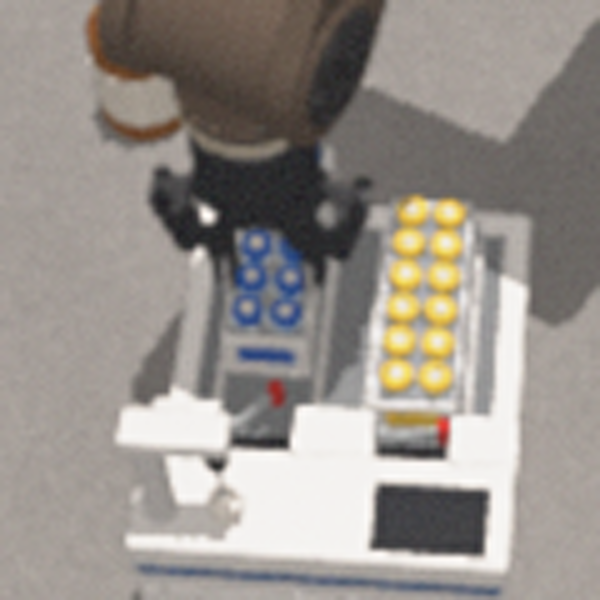

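The rack is lined up, lateral error about 1 mm, with its end in front of the red roller at (278,392) in the crop. I push back 34 mm.

{"name": "arm_command", "arguments": {"targets": [[[0,0.7,0],0,1],[[0,1.4,0],0,1],[[0,2.1,0],0,1],[[0,2.8,0],0,1],[[0,3.2,0],0,1],[[0,3.4,0],0,1],[[0,3.4,0],0,1]]}}

```text
clock: 16.68
tcp_pos: [0.5856, -0.0622, 0.0617]
orientation: [0.638, 0.77, 0.002, 0.004]
ft_force: [-0.9, -1.1, -3.5]
opening: 0.518
```

```bash
python3 -c "
from h import *
go(.5849,-.0622,.0455,100.7)
im,d=grab('scene',13)
P=cloud('scene',im,d)
t=np.radians(10.7);c,s=np.cos(t),np.sin(t);D=P[...,:2]-[.549,-.069]
l=D[...,0]*c+D[...,1]*s;w=-D[...,0]*s+D[...,1]*c
for nm,ww in(('blue',0),('yel',.098)):
  m=(abs(w-ww)<.045)&(l>0.03)&(l<.1)&(P[...,2]>(.079 if ww==0 else .062))&(P[...,2]<.12)&(im.min(-1)>50)
  print(nm,m.sum(),'l',np.round(np.percentile(l[m],[50,98,99.5]),4),'w',np.round(np.percentile(w[m],[1,3,50,97,99]),4))
cv2.imwrite('pics/c16.png',cv2.resize(im[150:270,230:350,::-1],None,fx=5,fy=5,interpolation=cv2.INTER_CUBIC))
im,d=grab('top',13)
cv2.imwrite('pics/c16t.png',cv2.resize(im[60:230,280:460,::-1],None,fx=3,fy=3,interpolation=cv2.INTER_CUBIC))
"
```

```text
t 16.68 tcp [ 0.5856 -0.0622  0.0617] ang 100.71 tilt [ 0.0088 -0.0021 -1.    ] F [-0.9 -1.1 -3.5] op 0.518 q [-0.22  0.61  1.79 -0.    0.73 -1.98]
-> shift [ 0.02 -0.08  1.62] spin 0.0001
blue 306 l [0.0604 0.0817 0.0915] w [-0.0345 -0.029  -0.0009  0.0278  0.0345]
yel 355 l [0.066  0.0973 0.0989] w [0.0544 0.0591 0.0964 0.1358 0.1415]
```

View pics/c16.png

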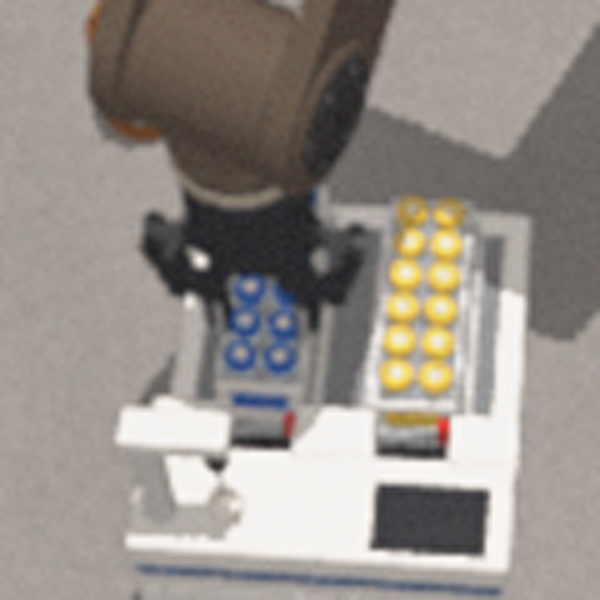

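View pics/c16t.png

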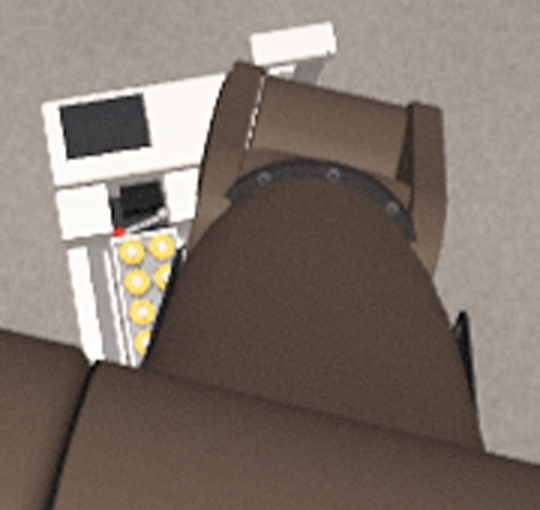

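The lever is pressed in (roller now at (290,425)) and the rack end is at l ≈ +81 mm. I let it down slowly.

{"name": "arm_command", "arguments": {"targets": [[[0,0,0.4],0,1],[[0,0,0.8],0,1],[[0,0,1.1],0,1],[[0,0,1.3],0,1],[[0,0,1.4],0,1],[[0,0,1.4],0,1]]}}

```text
clock: 17.52
tcp_pos: [0.5855, -0.0623, 0.0477]
orientation: [0.638, 0.77, 0.002, 0.004]
ft_force: [-1.3, -0.8, -3.4]
opening: 0.511
```

```bash
python3 -c "
from h import *
go(.5849,-.0622,.0455,100.7)"
```

```text
t 17.52 tcp [ 0.5855 -0.0623  0.0477] ang 100.7 tilt [ 0.0085 -0.0021 -1.    ] F [-1.3 -0.8 -3.4] op 0.511 q [-0.22  0.63  1.8  -0.    0.71 -1.98]
-> shift [ 0.02 -0.06  0.22] spin -0.0
```

{"name": "arm_command", "arguments": {"targets": [[[0,0,0.1],0,1],[[0,0,0.2],0,1],[[0,0,0.25],0,1],[[0,0,0.25],0,1]]}}

```text
clock: 18.02
tcp_pos: [0.5858, -0.0624, 0.046]
orientation: [0.638, 0.77, 0.002, 0.004]
ft_force: [-2.9, 0.4, 7.0]
opening: 0.512
```

Contact at z = 0.046, which matches the flat height (0.030 + 0.0159). I press a touch more, then release.

{"name": "arm_command", "arguments": {"targets": [[[0,0,0.08],0,1],[[0,0,0.08],0,0.6],[[0,0,0.05],0,0.4],[[0,0,0],0,0.3],[[0,0,0],0,0.22],[[0,0,0],0,0.22]]}}

```text
clock: 18.77
tcp_pos: [0.5859, -0.0624, 0.046]
orientation: [0.638, 0.77, 0.002, 0.004]
ft_force: [0.2, -0.3, 0.5]
opening: 0.781
```

```bash
python3 -c "
from h import *
go(.5849,-.0622,.25,100.7)
im,d=grab('scene',14)
cv2.imwrite('pics/c17.png',cv2.resize(im[150:270,230:350,::-1],None,fx=5,fy=5,interpolation=cv2.INTER_CUBIC))"
```

```text
t 18.77 tcp [ 0.5859 -0.0624  0.046 ] ang 100.7 tilt [ 0.0097 -0.0023 -1.    ] F [ 0.2 -0.3  0.5] op 0.781 q [-0.22  0.63  1.8  -0.    0.7  -1.98]
-> shift [ -0.04   0.09 -20.4 ] spin -0.0001
```

View pics/c17.png

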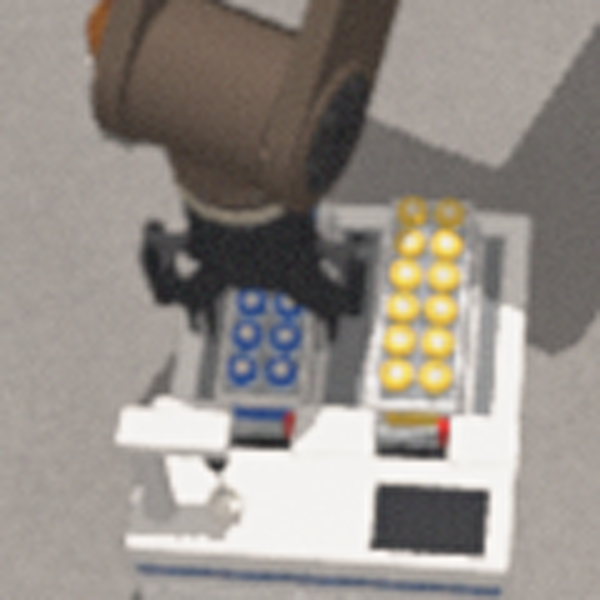

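The rack is down, the lever is still pressed (roller at (290,422)) and the fingers are open. I go straight up and then clear of the view to check.

{"name": "arm_command", "arguments": {"targets": [[[0,0,-0.5],0,0.22],[[0,0,-2],0,0.22],[[0,0,-6],0,0.2],[[0,0,-12],0,0.1],[[0,0,-18],0,0],[[0,-3,-21],0,0],[[0,-8,-21],0,0],[[4,-12,-21],0,0]]}}

```text
clock: 19.82
tcp_pos: [0.4571, -0.0457, 0.2559]
orientation: [0.639, 0.769, 0.002, 0.005]
ft_force: [0.1, 1.0, 0.4]
opening: 0.997
```

{"name": "arm_command", "arguments": {"targets": [[[6,-0.5,0],0,0],[[12,-0.5,0],0,0],[[18,-0.5,0],0,0],[[24,-0.5,0],0,0],[[30,-0.5,0],0,0],[[35,-0.5,0],0,0],[[35,-0.5,0],0,0]]}}

```text
clock: 20.7
tcp_pos: [0.3871, 0.2998, 0.2549]
orientation: [0.637, 0.77, 0.003, 0.005]
ft_force: [1.2, 0.7, -0.6]
opening: 1.001
```

```bash
python3 - <<'E'
from h import *
go(.5,.3,.25,100.7)
T={'red':(.502,.428,.404,160,56,.035,.07),'yel':(.53,.026,.186,160,56,.064,.095),'blue':(.549,-.069,.186,160,56,.064,.095)}
for n in("top","scene"):
    im,d=grab(n,15);P=cloud(n,im,d)
    for k,(x,y,t,L,W,z0,z1) in T.items():
        dx=P[...,0]-x;dy=P[...,1]-y;c,s=np.cos(t),np.sin(t)
        l=dx*c+dy*s;w=-dx*s+dy*c
        m=(d>0)&(l>-.105)&(l<.0835)&(abs(w)<.045)&(P[...,2]>z0)&(P[...,2]<z1)
        if m.sum()<100: print(n,k,m.sum());continue
        r=fitrect(P[m][:,:2],L,W,(x*1000,y*1000,t))
        A=np.c_[l[m],w[m],np.ones(m.sum())];z=P[...,2][m];co=np.linalg.lstsq(A,z,rcond=None)[0]
        print(n,k,m.sum(),np.round(r[0][:2],1),round(np.degrees(r[0][2]),2),'ext',np.round(r[2],1),'l',np.round(np.percentile(l[m],[.5,99.5])*1000,1),'w',np.round(np.percentile(w[m],[.5,99.5])*1000,1),'z',np.round(np.percentile(z,[5,50,95]),4),'slope',np.round(co[:2],4))
    for k,(x,y) in {'fy':(.524,-.337),'fd':(.677,.262),'bot':(.376,-.22)}.items():
        z0=.16 if k!='bot' else .14
        m=(np.hypot(P[...,0]-x,P[...,1]-y)<.05)&(P[...,2]>z0)&(P[...,2]<.2)
        if m.sum(): print(n,k,np.round(np.median(P[m],0),4))
    a=(slice(50,230),slice(280,560)) if n=='top' else (slice(120,290),slice(180,470))
    cv2.imwrite(f'pics/f{n}.png',cv2.resize(im[a][:,:,::-1],None,fx=2.7,fy=2.7,interpolation=cv2.INTER_CUBIC))
    if n=='scene': cv2.imwrite('pics/fs2.png',cv2.resize(im[180:270,240:350,::-1],None,fx=6,fy=6,interpolation=cv2.INTER_CUBIC))
E
```

```text
t 20.7 tcp [0.3871 0.2998 0.2549] ang 100.79 tilt [ 0.0121 -0.0022 -0.9999] F [ 1.2  0.7 -0.6] op 1.001 q [ 0.53  0.24  1.81 -0.01  1.08 -1.23]
-> shift [-2.09 11.09  0.62] spin 0.0015
top red 1186 [501.6 426.3] 23.49 ext [158.2  54.7] l [-80.2  78.6] w [-29.1  26.1] z [0.0426 0.0526 0.0629] slope [0.0025 0.1447]
top yel 1480 [529.5  26.2] 10.51 ext [158.   55.2] l [-80.   78.4] w [-27.5  27.9] z [0.0706 0.077  0.0869] slope [ 0.0052 -0.0065]
top blue 1502 [549.8 -69.6] 11.1 ext [159.   55.4] l [-79.   82.9] w [-28.7  27.4] z [0.0701 0.0768 0.0869] slope [ 0.0036 -0.0206]
top fy [ 0.522  -0.3343  0.1897]
top fd [0.6744 0.2613 0.19  ]
top bot [ 0.3725 -0.2252  0.1506]
scene red 861 [502.2 425.9] 23.46 ext [158.3  56.5] l [-80.5  79.4] w [-30.3  26.4] z [0.04   0.0543 0.0643] slope [-0.0285  0.1331]
scene yel 734 [530.   25.5] 10.65 ext [156.   55.3] l [-78.7  79.6] w [-28.2  27.3] z [0.0707 0.0794 0.0882] slope [-0.0212 -0.0073]
scene blue 740 [551.  -70.1] 11.19 ext [158.1  55.2] l [-77.2  82.2] w [-29.1  26.7] z [0.0702 0.0794 0.088 ] slope [-0.0218 -0.0307]
scene fy [ 0.5274 -0.3359  0.1889]
scene fd [0.6819 0.2622 0.1895]
scene bot [ 0.3761 -0.2252  0.151 ]
```

View pics/ftop.png

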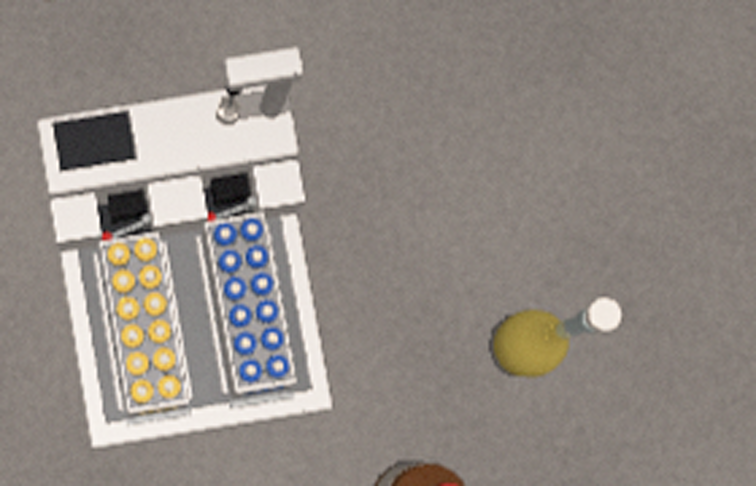

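View pics/scene15.png

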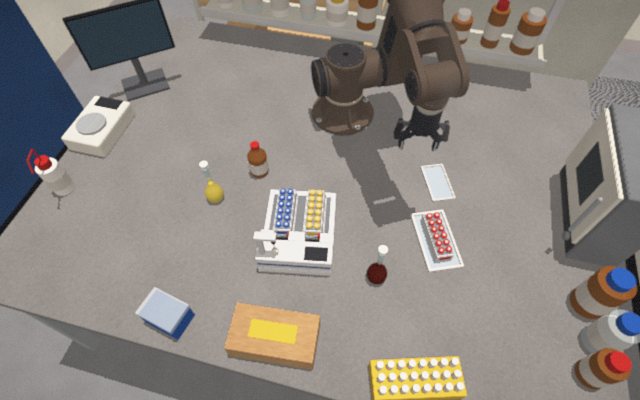

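View pics/fs2.png

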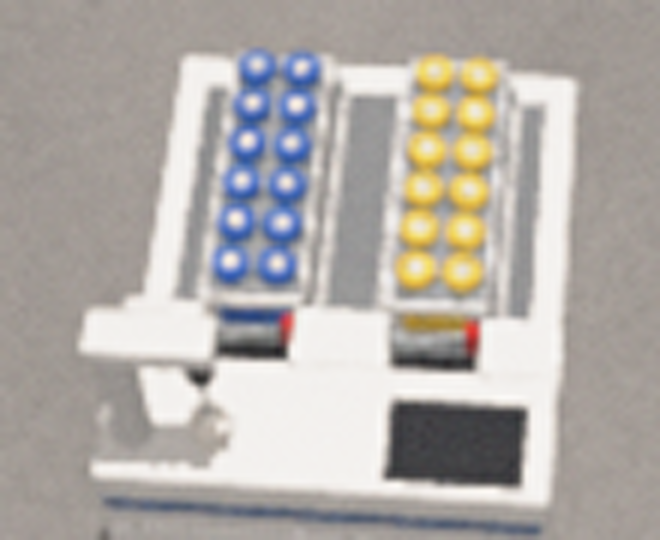

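Everything looks right by eye: blue is home in the right lane with the lever pressed, the same as yellow, and red is in the larger tray. The cross-slope fit for red is suspicious, though (0.14), possibly because side-wall pixels are included. I'll check levelness from the cap tops only.

```bash
python3 - <<'E'
from h import *
T={'red':(.502,.4261,.41,.006),'yel':(.5298,.0258,.1845,.03),'blue':(.5503,-.0698,.19,.03)}
for n in("top","scene"):
    im,d=load(n,15);P=cloud(n,im,d)
    for k,(x,y,t,b) in T.items():
        dx=P[...,0]-x;dy=P[...,1]-y;c,s=np.cos(t),np.sin(t)
        l=dx*c+dy*s;w=-dx*s+dy*c;z=P[...,2]-b
        base=(abs(l)<.078)&(abs(w)<.027)
        out=[]
        for nm,mm in(('w-',w<-.003),('w+',w>.003),('l-',l<-.03),('l+',l>.03)):
            m=base&mm&(z>.049)&(z<.07)
            q=z[m];out.append((nm,int(m.sum()),round(float(np.percentile(q,50))*1000,1),round(float(np.percentile(q,80))*1000,1)))
        print(n,k,out)
        # rim (outer 4 mm) heights per side
        o=[]
        for nm,mm in(('w-',(w<-.021)&(abs(l)<.075)),('w+',(w>.021)&(abs(l)<.075))):
            m=base&mm&(z>.03)&(z<.06);o.append((nm,int(m.sum()),np.round(np.percentile(z[m],[25,50,75])*1000,1)))
        print('   rim',o)
im,d=load('scene',15)
cv2.imwrite('pics/fr.png',cv2.resize(im[195:285,395:475,::-1],None,fx=6,fy=6,interpolation=cv2.INTER_CUBIC))
E
```

```text
top red [('w-', 324, 54.7, 56.2), ('w+', 180, 54.6, 56.1), ('l-', 115, 54.5, 56.0), ('l+', 213, 54.8, 56.2)]
   rim [('w-', 204, array([39.2, 42.1, 43.6])), ('w+', 25, array([42.3, 43.6, 48.5]))]
top yel [('w-', 325, 54.8, 56.4), ('w+', 340, 54.8, 56.2), ('l-', 220, 54.5, 56.3), ('l+', 214, 54.8, 56.2)]
   rim [('w-', 137, array([42.1, 43.4, 44.8])), ('w+', 155, array([42. , 43.6, 45.5]))]
top blue [('w-', 325, 54.6, 56.2), ('w+', 343, 54.8, 56.2), ('l-', 220, 54.7, 56.2), ('l+', 222, 54.6, 56.1)]
   rim [('w-', 122, array([41.8, 43. , 44.3])), ('w+', 172, array([42.3, 43.5, 45.4]))]
scene red [('w-', 202, 55.0, 57.2), ('w+', 201, 55.0, 57.3), ('l-', 128, 54.9, 57.4), ('l+', 138, 55.0, 57.1)]
   rim [('w-', 118, array([39.3, 42.7, 44.9])), ('w+', 37, array([44.5, 45.7, 47.6]))]
scene yel [('w-', 181, 55.1, 57.2), ('w+', 185, 55.2, 56.9), ('l-', 115, 54.7, 56.9), ('l+', 125, 55.2, 57.2)]
   rim [('w-', 69, array([43.1, 45.2, 48.5])), ('w+', 76, array([43. , 44.3, 45.8]))]
scene blue [('w-', 194, 55.0, 57.1), ('w+', 171, 55.3, 57.4), ('l-', 114, 55.1, 57.3), ('l+', 126, 55.0, 56.7)]
   rim [('w-', 48, array([42.2, 44.5, 45.6])), ('w+', 87, array([41.9, 43.3, 46. ]))]
```

View pics/fr.png

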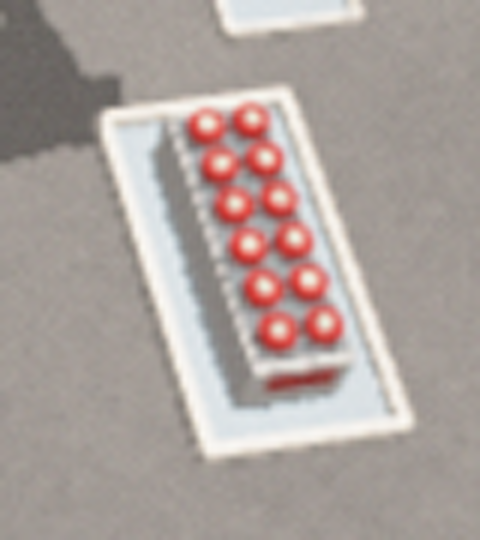

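Cap heights are equal on all sides of all three racks (54–55 mm above their floors), so each stands flat. The 0.14 slope came from side-wall pixels. The robot is clear, so I hand in.

```bash
python3 -c "
from station import job
print(job.job_done())"
```

```text
the job is handed in; nothing more can be done
None
```

Both racks are where you asked, and I handed the job in at about 21 s of the 61 s allowed.

- **Red rack:** I lifted it out of the right lane and set it in the larger return tray. It stands flat inside the walls, its centre about 2–3 mm from where I measured the tray's.
- **Blue rack:** I gripped it about 36 mm off centre to keep the finger clear of the yellow flask. I then slid it back over the lip onto the roller and let it down. It stands level in the right lane, about 1–2 mm behind the lane's middle.
- **Lever:** it looks pressed in exactly as the yellow rack's lever does. I could only judge this from the pictures, as the switch itself has no readout.
- **Left alone:** the yellow rack, both flasks and the bottle's position in the pictures match the start to within the few millimetres the cameras can resolve.

**Checks that disagreed**
- A first slope fit suggested the red rack was tilted by 0.14 rad across its width. That fit had picked up side-wall pixels; cap heights are equal on both sides and both ends, so it stands flat.
- The blue rack's turn measured about 11.1°, against about 10.65° for the lane, which is within the pocket's play.
- The tool leaned by up to about 0.9° during the carry. The rack still touched down at the expected flat height, with about 7 N.

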